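Snug a one-hand bar clamp onto a cedar planter foot and hold it

TASK

Lift the bulb planter from in front of the clamp's trigger and stand it upright on bare bench, at least 20 cm from the clamp's grip. Then squeeze the trigger towards the pistol grip in strokes, letting it spring back between them and never pushing the bar or far jaw by hand, until the far jaw's soft pad is bedded about 3 mm on the cedar block, not crushed past 5 mm. Leave the clamp lying flat, disturb nothing else, and finish while still holding grip and trigger squeezed so the block stays gripped.

Things in the scene. Friction and masses are not known exactly. Their poses are not given: they have to be found in the camera images.
- clamp_grip (a point): Point to squeeze on the one-hand bar clamp, midway between the back of its pistol grip and the front of the released trigger, 18 mm above the bench, 60 mm from the bar's centreline. Axes: +y along the bar to the far jaw, +x across the bar to the jaws, z up. Grip's flat back at y = -30 mm, trigger front at +30 mm (60 over both; 42 fully squeezed). Fingers close along y, from above.
- near_jaw (a point): Centre of the face of the near jaw's fixed rubber pad, on the clamp's housing; 118 mm in x and 34 mm in y from clamp_grip, same axes. The block stands against it or up to 5 mm from it.
- far_pad (a point): Centre of the front face of the soft rubber pad (50 x 32 mm) on the far jaw, which rides with the bar; axes as clamp_grip. The far jaw closes along -y towards the near jaw; the opening between the two pads is its distance from near_jaw.
- clamp: Black plastic one-hand clamp, 0.77 kg, loose, on its side, 36 mm thick; slides a few mm in use. Origin on the bench under the bar's centreline, x +60 mm, y -2 mm from clamp_grip, same axes. From clamp_grip: grip x -65 to +35, 3 to 33 mm high; trigger blade x -45 to +25, 5 to 31 mm high; housing from x +30; bar 20 mm wide, 15 to 21 mm high, runs 130 to 180 mm out to -y too.
- trigger: The clamp's trigger; origin at its hinge pin inside the housing, 80 mm in x and 10 mm in y from clamp_grip, 18 mm above the bench; axes as the clamp's when released.
- bar: The steel bar with the far jaw (26 x 100 x 36 mm); origin on the bar's centreline at the housing, x and y as the clamp's axes. Not to be pushed by the gripper.
- pad: The far jaw's soft pad; origin at the centre of its front face.
- jaw_slide (a joint): How far the far jaw has closed, m. Opening between the pads (soft pad at rest) = 95 mm minus this: it meets the 55 mm block, pushed against the near jaw, at 40 mm. Starts at 4 to 18 mm. A full trigger stroke adds 8 mm with a 20 N grip, 10 mm with 25 N or more (0.4 to 0.55 mm per mm of squeeze). One-way plates keep what is gained, to within 1 mm, when the trigger is let back.
- trigger_angle (a joint): Trigger swing, rad: 0 released, 0.22 fully squeezed (18 mm at clamp_grip). With the bar running free the fingers need about 10 N at the start of a stroke, 18 N near its end; once the pad bears, about 3 N more per mm it is bedded. It springs back by itself when the fingers open (67 mm or more lets it right out); strokes may be part ones.
- pad_give (a joint): How far the far jaw's soft pad is pressed in, m: 0 untouched, about 0.003 is right, beyond 0.005 the block is being crushed; 3.5 N of jaw pressure per mm. Once it bears, each mm of squeeze beds it 0.3 to 0.5 mm. A 20 N grip stalls at 1 to 4 mm in one stroke; 25 N pumped on, or any stronger grip, overshoots unless the closing is metered in steps of 2 mm or so.
- block_center (a point): Centre of the cedar planter foot, a loose block of two glued halves, 55 mm along the bar (y), 60 mm in x, 40 mm high, standing on the bench between the jaws; half-way up.
- block: The same block; origin at the centre of its underside.
- planter_handle (a point): Centre of the ash T-handle of the stainless hand bulb planter, loose, 0.24 to 0.36 kg, standing on its cutting rim 40 to 60 mm in front of the trigger. Handle: round bar 25 mm thick, 115 mm long along this point's y, 205 mm above the rim; flat steel arms 30 mm either side of centre; steel tube 64 mm across, 110 mm high, tapering to 54 mm at the rim.
- planter: The same bulb planter; origin at the centre of its rim, on the bench.
- pot: Navy enamel pot, 128 mm across and 110 mm high, standing; origin under its centre. Leave alone.
- tray: Clear plastic seed tray with six cells, 110 x 200 x 50 mm, far side of the bench; origin under its centre. Leave alone.
- trowel: Ash-handled transplanting trowel lying on the bench along its x axis, 285 mm long, 76 mm wide, handle to -x; origin on the bench near its middle. Leave alone.
- storage: Grey plastic storage box, lid snapped shut, full and heavy, it does not move; 152 x 212 x 114 mm; origin under its centre. Leave alone. The bench to the robot's front right is bare.
Not all that is in view belongs to the job. Leave any blue or turquoise look-alike of the planter alone.

How it is judged:
By the outcome, as a careful person would: the job done as asked, in the order asked, and still so for the second after the job is handed in, while the arm keeps its last pose, push and grip.
It also fails if it takes over 54 s, if anything falls off the work surface, if the arm or the gripper's body presses on something with over 40 N, if the wrist force passes 120 N, or if a joint passes its speed limit or range.

ROBOT

A 7-joint arm with a two-finger parallel gripper is mounted at the origin on the work surface. World frame = base frame: x ahead of the robot, y to its left, z up, the work surface at z = 0. Lengths are in m, angles in rad, forces in N, time in s.
With the tool pointing down it reaches from about 0.4 to 0.875 m from the base axis. Payload 19.3 kg.
Tool frame: the origin (TCP) lies midway between the tips of the shut fingers; the grasp point (between the pads) lies 19 mm behind it (tcp_to_grasp is the z of the grasp point in the tool frame, in m); z points along the fingers, y is the line along which they close (so a half turn about z gives the same grasp; the last joint's range is limited). The gripper opens to 85 mm and grips with 20 to 120 N. Pads are 22 mm wide; open, the fingers measure 114 mm over their backs; the gripper's body (76 mm by 85 mm) begins 54 mm behind the grasp point. The pads swing forward as they close: fully open they stand 13 mm farther back than shut.
Start: joints at [-1.186, 0.521, -0.036, 1.599, 0.021, 1.021, -0.113], TCP at [0.275, 0.561, 0.231] pointing down, gripper open.
Joint ranges: [-2.91, 2.91], [-0.3, 2.13], [-1.5, 1.42], [0.17, 2.43], [-1.26, 4.41], [0.16, 1.93], [-2.52, 2.52]. Speed limits (rad/s): [1.89, 1.89, 2.39, 2.39, 3.01, 3.01, 3.01].

INTERFACE

Orientations are given as [roll, pitch, yaw] about the fixed x, y, z axes, in that order (R = Rz(yaw) Ry(pitch) Rx(roll)).
In Python, from workcell import * gives the robot as it stands.
- The arm moves only by the tool send_rows, never from a script. Its argument "increments" is a list of rows, each a list of 3 entries, a list of its own where there are three numbers: the shift along the tool's x, y, z in mm, then the turn, a rotation vector about the tool's x, y, z in degrees, then the gripper's target within -1 to 1 (fully open at 1, half-way at 0, shut at -1). In form: [[[x, y, z], [wx, wy, wz], grip], ...]. A call has 1 to 10 rows; each row is the pose to reach, as a shift and turn from the pose commanded when the call began, along the tool's axes at that moment; what a row does not reach only later rows make up. A row lasts 1/10 s, in which the tool goes at most 50 mm and 8.59 degrees, less where a joint would pass 70% of its speed; a pose out of reach is approached as far as the arm can. A call with a gripper value outside its range is refused whole. The fingers move at their own pace and stop on an object; "newtons" is the grip in N (left out, the last holds). Time passes only in rows, so rows that repeat a pose let the fingers close. It gives the time, the measured TCP pose, the force, the opening and the grip force at its end, in the units of the state.
- observe(): the state, without advancing time (a new reading comes with each control period).
- grab_frame(name): name is "side" or "top"; returns the picture (384x512x3 uint8, blue, green, red); there is no depth.
- camera_params(name): a dict with "fovy" (degrees; the focal length in pixels is half the picture's height over the tangent of half this angle, whatever the lens; pixels are square), "cx", "cy" (the principal point, pixels), "extrinsics" (4x4, takes a point from world to camera coordinates). Camera axes: x right, y down, z forward; pixel columns grow to the right and rows downward; lengths in m; the calibration is good to about 2 mm. A picture is of the moment at which its call begins. camera_params takes no time and is no camera call.
- job_done(): hands the job in; it is judged then, once.
The state is a dict: "clock": time; "qpos": joint angles; "qd": joint speeds; "joint_efforts": joint torques, N m; "position": TCP position; "tool_rot": TCP orientation; "force": force on the tool from outside, world axes, zero at the start; "moment": the same for the moment, N m; "grip_width": finger opening in m; "finger_force": force on a finger pad.
Only numpy, scipy, OpenCV 4.12 (cv2) and the standard library are available. Lean on these libraries where they do the work, as an engineer would, in place of code of your own. Each camera call takes 0.05 s, during which the arm holds its last target. There are 200 camera calls.

## Working session

There is one attempt and no reset: what is moved stays moved. The work goes in short steps, Python scripts to look and compute and a tool call to move; the robot and the scene stay as the last step left them, time stands still between calls to the robot, and variables do not carry over. Pictures are saved under pics/ and viewed, at most 10 in all, crops included, and the job is handed in when it is done.

Besides the shell and the picture viewer there is one more tool, called after ">>>" in YAML: its name, and indented under it one key for each argument. send_rows: Moves the arm, as the interface text tells. Its arguments: {"type":"object","properties":{"increments":{"type":"array"},"newtons":{"type":"number"}},"required":["increments"]}

```bash
mkdir -p pics; ls; python3 - <<'E'
from workcell import *
import cv2,numpy as np
np.set_printoptions(precision=4,suppress=True)
for n in("top","side"):
    f=grab_frame(n);cv2.imwrite(f"pics/{n}0.png",f);p=camera_params(n);print(n,p)
s=observe();print(s)
E
```

```text
pics
top {'fovy': 44.28434639892332, 'cx': 258.8415097197421, 'cy': 193.15083812230668, 'extrinsics': array([[ 0.0124, -0.9999, -0.0009,  0.0653],
       [-0.9817, -0.012 , -0.1902,  0.5919],
       [ 0.1902,  0.0033, -0.9817,  1.5093],
       [ 0.    ,  0.    ,  0.    ,  1.    ]])}
side {'fovy': 47.93225760265768, 'cx': 259.49153380004225, 'cy': 194.31223406466717, 'extrinsics': array([[ 0.9862, -0.1657, -0.0044, -0.5399],
       [-0.0888, -0.5056, -0.8582,  0.2028],
       [ 0.14  ,  0.8467, -0.5133,  1.2013],
       [ 0.    ,  0.    ,  0.    ,  1.    ]])}
{'clock': 0.1, 'qpos': array([-1.1862,  0.522 , -0.0363,  1.5999,  0.0212,  1.0211, -0.1128]), 'qd': array([-0.0006, -0.0023,  0.0007, -0.0019,  0.0004,  0.0005, -0.0003]), 'joint_efforts': array([  0.0045, -92.848 ,   1.9849, -37.0543,   0.0183,   0.0052,
        -0.0001]), 'position': array([0.2745, 0.5612, 0.2308]), 'tool_rot': array([-3.1406,  0.0001,  2.6867]), 'force': array([-0.7999,  0.0516, -0.2805]), 'moment': array([ 0.0581, -0.029 ,  0.0406]), 'finger_force': 0.0, 'grip_width': 0.08531418716317316}
```

View pics/top0.png

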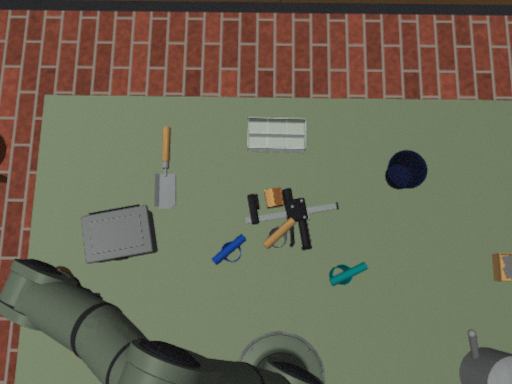

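View pics/side0.png

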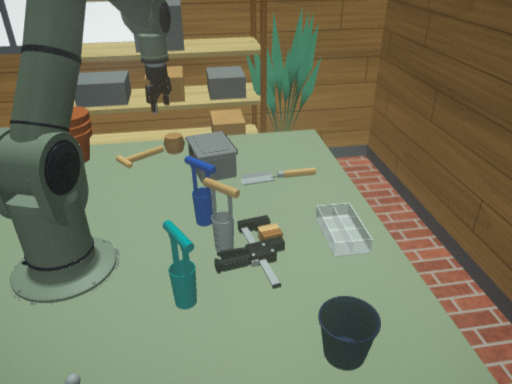

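Candidates for the planter: ash handle at top (280,233) / side (221,187); blue one at top (229,250) / side (200,165); turquoise one at top (348,273) / side (178,235). There is also an ash mallet at side (140,155). I choose the ash handle and check it in a close crop.

```bash
python3 - <<'E'
import cv2
f=cv2.imread("pics/top0.png")[165:285,210:370];cv2.imwrite("pics/topc.png",cv2.resize(f,(800,600),interpolation=cv2.INTER_CUBIC))
f=cv2.imread("pics/side0.png")[165:297,160:310];cv2.imwrite("pics/sidec.png",cv2.resize(f,(675,594),interpolation=cv2.INTER_CUBIC))
E
```

```text
(no output)
```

View pics/topc.png

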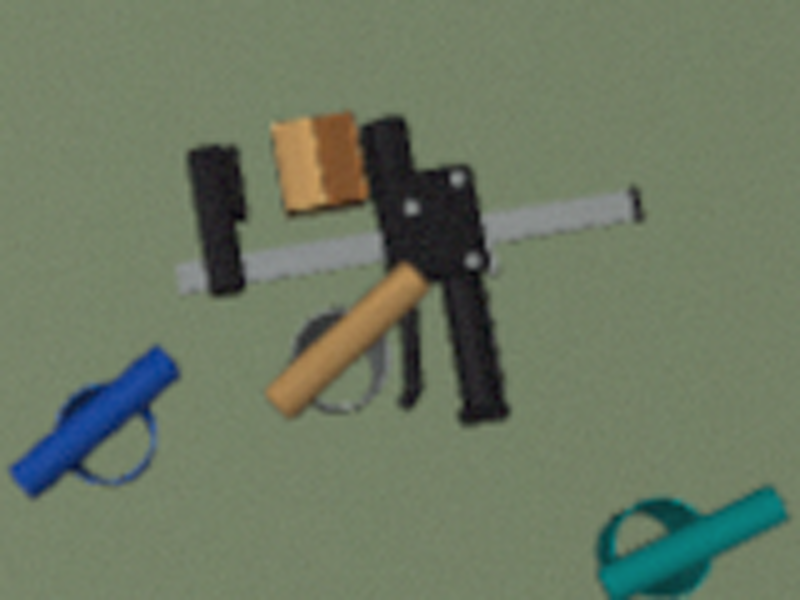

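View pics/sidec.png

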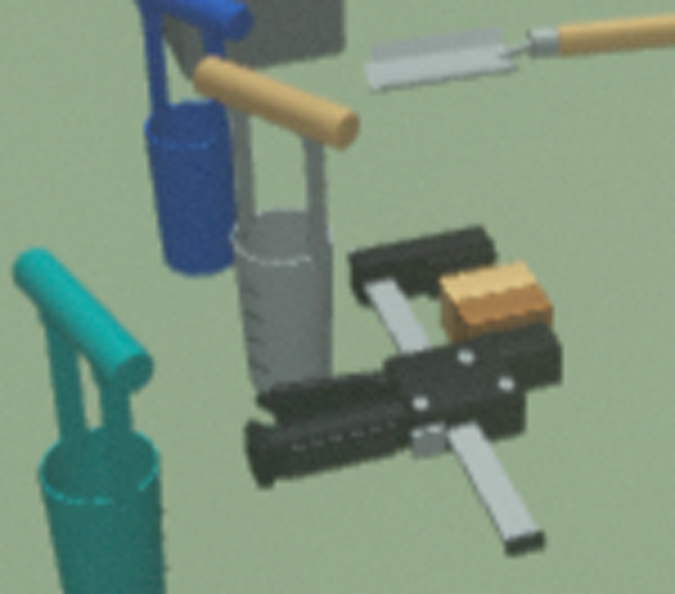

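```bash
cat > h.py <<'E'
from workcell import *
import numpy as np,cv2
np.set_printoptions(precision=4,suppress=True)
OFF={"top":(210,165,5,5),"side":(160,165,4.5,4.5)}
def ray(n,u,v):
    p=camera_params(n);f=192/np.tan(np.radians(p["fovy"]/2));E=p["extrinsics"];R=E[:3,:3]
    d=R.T@np.array([(u-p["cx"])/f,(v-p["cy"])/f,1]);return -R.T@E[:3,3],d
def pl(n,u,v,z):
    o,d=ray(n,u,v);return o+d*(z-o[2])/d[2]
def c(n,u,v):
    a,b,s,t=OFF[n];return (u+.5)/s+a-.5,(v+.5)/t+b-.5
def tri(n1,p1,n2,p2):
    o,d=ray(n1,*p1);q,e=ray(n2,*p2)
    s=np.linalg.lstsq(np.c_[d,-e],q-o,rcond=None)[0];A=o+d*s[0];B=q+e*s[1];return (A+B)/2,np.linalg.norm(A-B)
def proj(n,P):
    p=camera_params(n);f=192/np.tan(np.radians(p["fovy"]/2));q=p["extrinsics"][:3,:3]@P+p["extrinsics"][:3,3]
    return np.array([p["cx"]+f*q[0]/q[2],p["cy"]+f*q[1]/q[2]])
E
python3 - <<'E'
from h import *
T=lambda u,v,z:pl("top",*c("top",u,v),z)
a,b=T(632,208,.021),T(195,278,.021);print("bar",a,b,np.degrees(np.arctan2(-(b-a)[0],(b-a)[1])))
print("block",[T(*p,.04) for p in((273,123),(352,112),(368,203),(288,214))])
print("jaw",[T(*p,.036) for p in((190,150),(236,147),(243,290),(212,294))],T(245,215,.036))
print("housing",[T(*p,.036) for p in((362,125),(404,118),(387,265),(468,168))])
print("grip",[T(*p,.033) for p in((505,415),(462,420),(447,285),(482,280))])
print("trig",[T(*p,.031) for p in((402,402),(400,320),(417,400))])
for z in(.2,.205,.21):
  e,g=T(281,395,z),T(416,280,z);print("handle",e,g,(e+g)/2,np.linalg.norm(e-g),np.degrees(np.arctan2((g-e)[1],(g-e)[0])))
print(tri("top",c("top",347,340),"side",c("side",277,103)))
print("tube base?",T(343,410,.11),T(300,360,.11))
for n in("top","side"):print(camera_params(n)["fovy"])
print(pl("side",*c("side",290,385),0))
E
```

```text
bar [ 0.5563 -0.1885  0.021 ] [0.505 0.106 0.021] 9.876011262548467
block [array([0.608 , 0.0548, 0.04  ]), array([0.6162, 0.0017, 0.04  ]), array([ 0.5543, -0.0092,  0.04  ]), array([0.5462, 0.0442, 0.04  ])]
jaw [array([0.5896, 0.1104, 0.036 ]), array([0.5921, 0.0795, 0.036 ]), array([0.4953, 0.0736, 0.036 ]), array([0.4924, 0.0941, 0.036 ])] [0.5458 0.0729 0.036 ]
housing [array([ 0.6082, -0.0052,  0.036 ]), array([ 0.6134, -0.0335,  0.036 ]), array([ 0.5133, -0.0221,  0.036 ]), array([ 0.5796, -0.0765,  0.036 ])]
grip [array([ 0.4149, -0.1002,  0.033 ]), array([ 0.4113, -0.0718,  0.033 ]), array([ 0.5007, -0.0623,  0.033 ]), array([ 0.5044, -0.0856,  0.033 ])]
trig [array([ 0.4228, -0.0324,  0.031 ]), array([ 0.4772, -0.0311,  0.031 ]), array([ 0.4242, -0.0424,  0.031 ])]
handle [0.412  0.0497 0.2   ] [ 0.4813 -0.03    0.2   ] [0.4467 0.0099 0.2   ] 0.10561467225097824 -48.991879473868394
handle [0.4116 0.0498 0.205 ] [ 0.4806 -0.0296  0.205 ] [0.4461 0.0101 0.205 ] 0.1052359517179825 -48.99187947386841
handle [0.4112 0.0498 0.21  ] [ 0.48   -0.0293  0.21  ] [0.4456 0.0103 0.21  ] 0.10485723118498684 -48.99187947386841
(array([0.4448, 0.0111, 0.2052]), np.float64(0.000725643392362835))
tube base? [0.4108 0.0096 0.11  ] [0.4418 0.0368 0.11  ]
44.28434639892332
47.93225760265768
[0.4424 0.0003 0.    ]
```

The crops confirm it: the steel tube with the ash handle, centred at crop (347,340) top and (277,103) side, stands in front of the trigger. The two views agree to 0.7 mm, with the handle at z = 0.205 as expected.

```bash
cat >> h.py <<'E'
from scipy.spatial.transform import Rotation as Ro
def plan(x,y,z,yaw):
    s=observe();R=Ro.from_euler("xyz",s["tool_rot"]);G=Ro.from_euler("xyz",[np.pi,0,np.radians(yaw)])
    print("at",s["position"],np.degrees(s["tool_rot"]),"go mm",1e3*R.inv().apply(np.array([x,y,z])-s["position"]),"deg",np.degrees((R.inv()*G).as_rotvec()))
E
python3 - <<'E'
from h import *
plan(.445,.0105,.29,131)
T=lambda u,v,z:pl("top",*c("top",u,v),z)
print("blue",T(165,362,.205),T(25,480,.205),"teal",T(775,503,.205),T(612,580,.205))
print("pot rim",pl("top",408,168,.11),pl("side",345,365,0))
print("storage",pl("top",117,233,.114))
E
```

```text
at [0.2745 0.5612 0.2308] [-179.9411    0.0032  153.9394] go mm [-395.1443 -419.838   -58.7828] deg [-0.0575  0.015  22.9394]
blue [0.4302 0.1183 0.205 ] [0.3602 0.1987 0.205 ] teal [ 0.3524 -0.2386  0.205 ] [ 0.3071 -0.1429  0.205 ]
pot rim [ 0.6695 -0.4093  0.11  ] [ 0.6595 -0.4367 -0.    ]
storage [0.4468 0.5169 0.114 ]
```

>>> send_rows:
  increments:
    - [[0,0,-30],[0,0,0],1]
    - [[-30,-32,-59],[0,0,2],1]
    - [[-62,-66,-59],[0,0,4],1]
    - [[-94,-100,-59],[0,0,6],1]
    - [[-126,-134,-59],[0,0,8],1]
    - [[-158,-168,-59],[0,0,10],1]
    - [[-190,-202,-59],[0,0,12],1]
    - [[-222,-236,-59],[0,0,14],1]
    - [[-254,-270,-59],[0,0,16],1]
    - [[-286,-304,-59],[0,0,18],1]
  newtons: 40

```text
clock: 1.1
position: [0.398, 0.1608, 0.2903]
tool_rot: [3.141, -0.0, 2.371]
force: [1.2, 0.1, 0.1]
grip_width: 0.0856
finger_force: 0.0
```

```bash
python3 - <<'E'
from h import *
plan(.445,.0105,.29,131);s=observe();print(s["clock"],s["qpos"])
E
```

```text
at [0.398  0.1608 0.2903] [179.9909  -0.0051 135.8634] go mm [-138.3847  -75.1426    0.3056] deg [ 0.0089 -0.0055  4.8634]
1.1 [-0.7007  0.1325  0.1996  2.0144 -0.0313  0.9974  0.3147]
```

>>> send_rows:
  increments:
    - [[-35,-19,0],[0,0,1.5],1]
    - [[-70,-38,0],[0,0,3],1]
    - [[-105,-57,0],[0,0,4],1]
    - [[-130,-71,0],[0,0,4.9],1]
    - [[-138,-75,0],[0,0,4.9],1]
    - [[-138,-75,0],[0,0,4.9],1]
    - [[-138,-75,0],[0,0,4.9],1]

```text
clock: 1.8
position: [0.4447, 0.0138, 0.2901]
tool_rot: [-3.141, -0.0, 2.288]
force: [-0.0, -0.4, 0.3]
grip_width: 0.0854
finger_force: 0.0
```

```bash
python3 - <<'E'
from h import *
plan(.445,.0105,.184,131)
f=grab_frame("top")[165:285,210:370];cv2.imwrite("pics/t2.png",cv2.resize(f,(800,600),interpolation=cv2.INTER_CUBIC))
E
```

```text
at [0.4447 0.0138 0.2901] [-179.9887   -0.0246  131.0959] go mm [ -2.7268  -1.9171 106.1481] deg [-0.0113 -0.0245  0.0959]
```

>>> send_rows:
  increments:
    - [[-1,0,30],[0,0,0],1]
    - [[-1,0,60],[0,0,0],1]
    - [[-1,0,85],[0,0,0],1]
    - [[-1,0,100],[0,0,0],1]
    - [[-1,0,106],[0,0,0],1]
    - [[-1,0,106],[0,0,0],-1]
    - [[-1,0,106],[0,0,0],-1]
    - [[-1,0,106],[0,0,0],-1]
    - [[-1,0,106],[0,0,0],-1]
    - [[-1,0,106],[0,0,0],-1]
  newtons: 50

```text
clock: 2.85
position: [0.4461, 0.0122, 0.185]
tool_rot: [3.14, 0.001, 2.287]
force: [-1.4, -0.4, 7.8]
grip_width: 0.0237
finger_force: 48.0
```

>>> send_rows:
  increments:
    - [[0,0,-3],[0,0,0],-1]
    - [[0,0,-10],[0,0,0],-1]
    - [[0,0,-22],[0,0,0],-1]
    - [[0,0,-38],[0,0,0],-1]
    - [[0,0,-56],[0,0,0],-1]
    - [[0,0,-74],[0,0,0],-1]
    - [[0,0,-88],[0,0,0],-1]
    - [[0,0,-97],[0,0,0],-1]
    - [[0,0,-100],[0,0,0],-1]
    - [[0,0,-100],[0,0,0],-1]

```text
clock: 3.85
position: [0.4456, 0.0121, 0.2844]
tool_rot: [3.141, 0.0, 2.287]
force: [1.0, 0.3, -3.1]
grip_width: 0.0234
finger_force: 48.9
```

```bash
python3 - <<'E'
from h import *
f=grab_frame("side")[60:312,80:416];cv2.imwrite("pics/s3.png",cv2.resize(f,(800,600),interpolation=cv2.INTER_CUBIC))
plan(.46,-.40,.285,131)
plan(.46,-.40,.285,100);print(observe()["qpos"])
E
```

```text
at [0.4454 0.0121 0.284 ] [-179.9795   -0.0112  131.0487] go mm [-320.3865 -259.6557   -0.9943] deg [-0.0205 -0.0112  0.0487]
at [0.4454 0.0121 0.284 ] [-179.9795   -0.0112  131.0487] go mm [-320.3865 -259.6557   -0.9943] deg [-0.023  -0.0054 31.0487]
[-0.4624  0.1739  0.3485  1.9936 -0.0709  0.9859  0.6368]
```

View pics/s3.png

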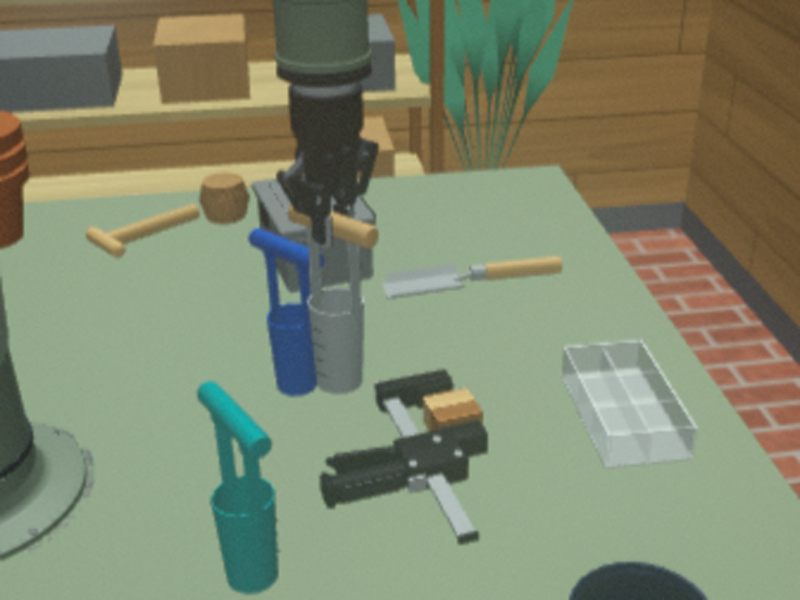

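The planter hangs upright at crop (335,340), clear of the blue one. The clamp hasn't been disturbed.

>>> send_rows:
  increments:
    - [[-6,-5,0],[0,0,0],-1]
    - [[-20,-16,0],[0,0,0],-1]
    - [[-42,-34,0],[0,0,0],-1]
    - [[-66,-53,0],[0,0,0],-1]
    - [[-92,-75,0],[0,0,0],-1]
    - [[-118,-96,0],[0,0,0],-1]
    - [[-144,-117,0],[0,0,0],-1]
    - [[-170,-138,0],[0,0,0],-1]
    - [[-196,-159,0],[0,0,0],-1]
    - [[-222,-180,0],[0,0,0],-1]

```text
clock: 4.9
position: [0.455, -0.2754, 0.2837]
tool_rot: [-3.141, -0.001, 2.287]
force: [1.1, -0.4, -3.1]
grip_width: 0.0237
finger_force: 48.8
```

>>> send_rows:
  increments:
    - [[-26,-21,0],[0,0,0],-1]
    - [[-50,-41,0],[0,0,0],-1]
    - [[-70,-57,0],[0,0,0],-1]
    - [[-86,-70,0],[0,0,0],-1]
    - [[-95,-77,10],[0,0,0],-1]
    - [[-98,-80,25],[0,0,0],-1]
    - [[-98,-80,42],[0,0,0],-1]
    - [[-98,-80,60],[0,0,0],-1]
    - [[-98,-80,75],[0,0,0],-1]
    - [[-98,-80,85],[0,0,0],-1]

```text
clock: 5.9
position: [0.4591, -0.3985, 0.1969]
tool_rot: [-3.141, -0.003, 2.288]
force: [-0.0, 0.2, -3.3]
grip_width: 0.0238
finger_force: 48.8
```

```bash
python3 - <<'E'
from h import *
plan(.46,-.40,.185,131)
f=grab_frame("side");cv2.imwrite("pics/s4.png",f)
s=observe();print(s["clock"],s["qpos"],s["force"])
E
```

```text
at [ 0.4591 -0.3985  0.1969] [-179.9771   -0.1488  131.0902] go mm [-1.7094 -0.2959 11.931 ] deg [-0.023  -0.1488  0.0903]
5.95 [ 0.3081  0.5785  0.4613  1.6979 -0.3057  0.941   1.6043] [-0.9028 -0.0502 -5.3737]
```

View pics/s4.png

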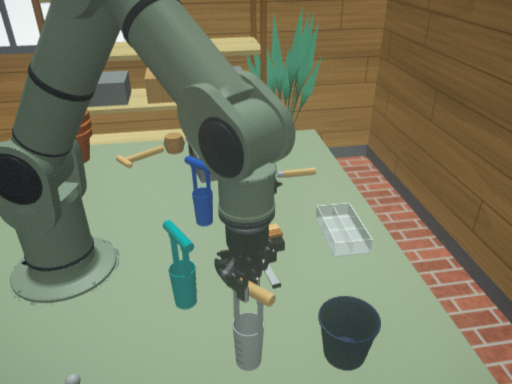

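The planter is upright over bare bench, with its rim at (248,365), clear of the pot and the teal one. I lower it slowly.

>>> send_rows:
  increments:
    - [[0,0,3],[0,0,0],-1]
    - [[0,0,6],[0,0,0],-1]
    - [[0,0,9],[0,0,0],-1]
    - [[0,0,11],[0,0,0],-1]
    - [[0,0,12.5],[0,0,0],-1]
    - [[0,0,12.5],[0,0,0],-1]

```text
clock: 6.55
position: [0.4596, -0.3999, 0.1867]
tool_rot: [-3.142, -0.0, 2.287]
force: [-0.3, 0.8, -3.4]
grip_width: 0.0236
finger_force: 48.9
```

>>> send_rows:
  increments:
    - [[0,0,1],[0,0,0],-1]
    - [[0,0,1.5],[0,0,0],-1]
    - [[0,0,2],[0,0,0],-1]
    - [[0,0,2.5],[0,0,0],-1]
    - [[0,0,2.5],[0,0,0],-1]

```text
clock: 7.05
position: [0.4599, -0.4006, 0.1851]
tool_rot: [3.141, 0.002, 2.287]
force: [-1.1, -0.4, 7.2]
grip_width: 0.0236
finger_force: 50.0
```

>>> send_rows:
  increments:
    - [[0,0,0],[0,0,0],0]
    - [[0,0,0],[0,0,0],0.5]
    - [[0,0,0],[0,0,0],1]
    - [[0,0,0],[0,0,0],1]
    - [[0,0,-3],[0,0,0],1]
    - [[0,0,-15],[0,0,0],1]
    - [[0,0,-40],[0,0,0],1]
    - [[0,0,-75],[0,0,0],1]
    - [[0,0,-100],[0,0,0],1]
    - [[0,0,-110],[0,0,0],1]

```text
clock: 8.05
position: [0.46, -0.4007, 0.2977]
tool_rot: [3.141, 0.004, 2.287]
force: [-0.2, 0.5, 0.6]
grip_width: 0.0851
finger_force: 0.0
```

```bash
python3 - <<'E'
from h import *
plan(.4728,-.15,.29,189.7)
f=grab_frame("top")[160:310,200:400];cv2.imwrite("pics/t5.png",cv2.resize(f,(800,600),interpolation=cv2.INTER_CUBIC))
E
```

```text
at [ 0.46   -0.4007  0.2977] [179.9476   0.2094 131.0216] go mm [180.7648 174.2169   7.2022] deg [ -0.0595   0.2176 -58.6782]
```

View pics/t5.png

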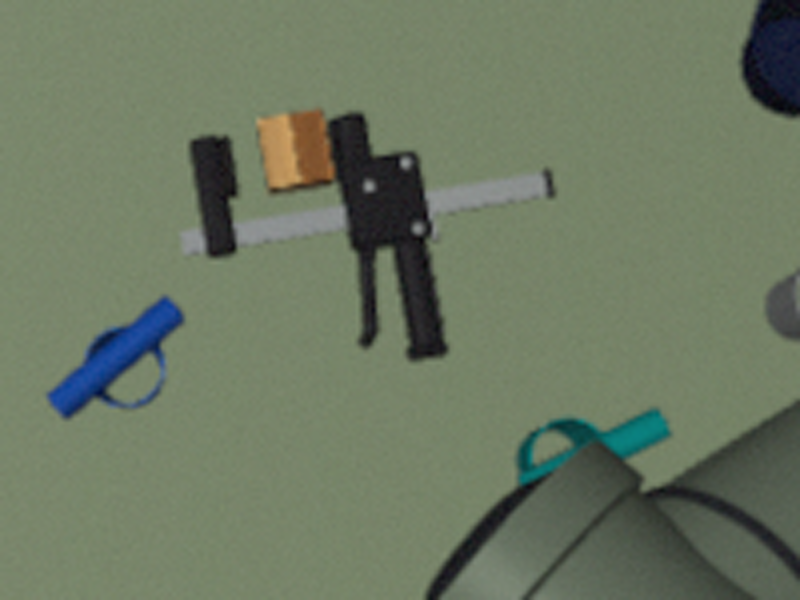

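The planter is off the trigger. The trigger blade now shows at crop (368,290), the grip at (420,300), the housing at (388,205), the far jaw at (215,195) and the block at (297,150).

```bash
python3 - <<'E'
from h import *
OFF["top"]=(200,160,4,4)
T=lambda u,v,z:pl("top",*c("top",u,v),z)[:2]
bar=[T(*p,.021) for p in((540,186),(440,201),(330,220),(250,231),(190,241))]
B=np.array(bar);k=np.polyfit(B[:,1],B[:,0],1);psi=np.arctan(-k[0]);print("psi",np.degrees(psi),B[:,0]-np.polyval(k,B[:,1]))
cx,sx=np.cos(psi),np.sin(psi)
C=lambda p:np.array([cx*p[0]+sx*p[1],-sx*p[0]+cx*p[1]])
xb=np.mean([C(p)[0] for p in bar])
F={"gripback":[(429,255,.033),(437,300,.033),(447,350,.033)],"gripfront":[(396,255,.033),(404,300,.033),(409,356,.033)],"buttend":[(428,357,.033)],
"trigfront":[(358,255,.031),(362,300,.031),(359,342,.031)],"trigback":[(374,255,.031),(376,300,.031),(377,335,.031)],"nearjaw":[(331,125,.036),(340,165,.036),(350,230,.036)],"blockR":[(323,112,.04),(334,182,.04)],"blockL":[(257,119,.04),(270,191,.04)],"farfront":[(229,140,.036),(237,190,.036),(235,250,.036)],"farback":[(191,143,.036),(208,253,.036)],"barend":[(549,184,.021)]}
for n,l in F.items():print(n,[1e3*(C(T(*p))-[xb,0]) for p in l])
print(xb)
E
```

```text
psi 9.725828794610761 [-0.0001  0.0005 -0.0009  0.0005 -0.    ]
gripback [array([ -44.455 , -170.8627]), array([ -82.4254, -170.8131]), array([-124.3554, -171.6629])]
gripfront [array([ -40.1485, -143.7406]), array([ -78.1391, -143.8143]), array([-124.2967, -139.8733])]
buttend [array([-127.558 , -155.1867])]
trigfront [array([ -34.9563, -112.6739]), array([ -72.4986, -109.6128]), array([-106.3596, -101.2879])]
trigback [array([ -37.0471, -125.8415]), array([ -74.3194, -121.0821]), array([-103.0037, -116.9567])]
nearjaw [array([  76.5535, -108.3936]), array([  41.6546, -110.1672]), array([ -13.8463, -109.2147])]
blockR [array([  87.8439, -103.28  ]), array([  27.5689, -102.4891])]
blockL [array([ 90.6213, -47.5258]), array([ 28.4382, -48.5114])]
farfront [array([ 77.3265, -21.5909]), array([ 34.2343, -21.5617]), array([-15.3869, -12.005 ])]
farback [array([79.8009, 10.3447]), array([-14.347 ,  10.5445])]
barend [array([   0.3876, -283.0114])]
0.5175057574149134
```

>>> send_rows:
  increments:
    - [[20,19,0],[0,0,-5],1]
    - [[43,42,0],[0,0,-11],1]
    - [[68,66,0],[0,0,-17],1]
    - [[94,90,0],[0,0,-23],1]
    - [[120,115,0],[0,0,-29],1]
    - [[146,140,0],[0,0,-35],1]
    - [[170,164,0],[0,0,-42],1]
    - [[193,186,0],[0,0,-48],1]
    - [[215,207,0],[0,0,-54],1]
    - [[230,222,0],[0,0,-58],1]

```text
clock: 9.1
position: [0.4757, -0.0787, 0.2939]
tool_rot: [3.141, -0.001, -2.978]
force: [-0.1, -0.4, -0.5]
grip_width: 0.0856
finger_force: 0.0
```

```bash
python3 - <<'E'
from h import *
plan(.4747,-.0617,.10,189.7);print(observe()["qpos"])
E
```

```text
at [ 0.4757 -0.0787  0.2939] [ 179.9733   -0.0373 -170.6402] go mm [ -1.8622  16.8613 193.8992] deg [ 0.0268 -0.0372 -0.3403]
[-0.1302  0.2246  0.2059  1.8924 -0.0535  1.0305  1.8324]
```

>>> send_rows:
  increments:
    - [[-1,10,40],[0,0,-0.3],1]
    - [[-2,15,85],[0,0,-0.3],1]
    - [[-2,16,130],[0,0,-0.3],1]
    - [[-2,16,165],[0,0,-0.3],1]
    - [[-2,16,187],[0,0,-0.3],1]
    - [[-2,16,194],[0,0,-0.3],1]
    - [[-2,16,194],[0,0,-0.3],1]

```text
clock: 9.8
position: [0.4751, -0.0648, 0.0998]
tool_rot: [3.142, -0.002, -2.979]
force: [-0.1, 1.0, 0.1]
grip_width: 0.0851
finger_force: 0.0
```

```bash
python3 - <<'E'
from h import *
plan(.4747,-.0617,.0,189.7)
a=grab_frame("top")[130:280,180:380];b=grab_frame("side")[150:300,160:360]
v=np.vstack([cv2.resize(a,(533,400),interpolation=cv2.INTER_CUBIC)[:290],cv2.resize(b,(533,400),interpolation=cv2.INTER_CUBIC)[100:]])
cv2.imwrite("pics/m6.png",v[:600])
E
```

```text
at [ 0.4751 -0.0648  0.0998] [ 179.9954   -0.0973 -170.6838] go mm [-0.2633  3.1535 99.7599] deg [ 0.0049 -0.0972 -0.3838]
```

View pics/m6.png

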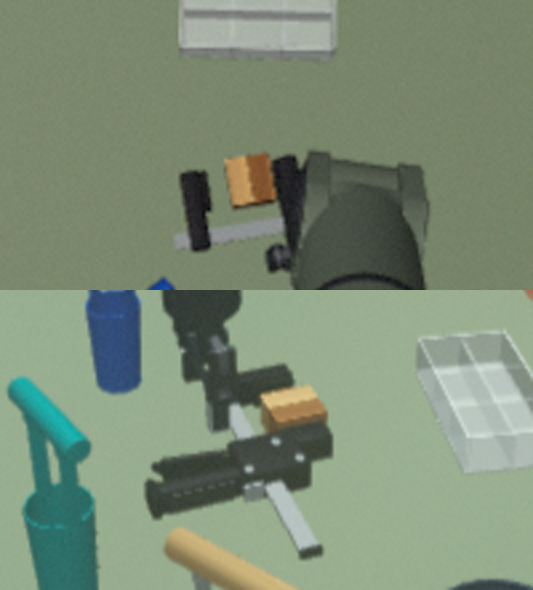

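The top camera still sees the far jaw, block and near jaw, so the jaw can be measured during strokes. The gripper is centred over the grip and trigger.

>>> send_rows:
  increments:
    - [[0,2,25],[0,0,-0.3],1]
    - [[0,3,50],[0,0,-0.3],1]
    - [[0,3,72],[0,0,-0.3],1]
    - [[0,3,88],[0,0,-0.3],1]
    - [[0,3,96],[0,0,-0.3],1]
    - [[0,3,99],[0,0,-0.3],0.6]
    - [[0,3,99],[0,0,-0.3],0.5]
    - [[0,3,99],[0,0,-0.3],0.5]
    - [[0,3,99],[0,0,-0.3],0.5]
  newtons: 30

```text
clock: 10.8
position: [0.4755, -0.0617, 0.002]
tool_rot: [-3.141, 0.001, -2.973]
force: [-0.2, 0.2, -0.5]
grip_width: 0.0639
finger_force: 0.0
```

```bash
python3 - <<'E'
from h import *
plan(.4747,-.0617,.0,189.7);s=observe();print(s["grip_width"],s["finger_force"],s["force"])
E
```

```text
at [ 0.4755 -0.0617  0.002 ] [-179.9862    0.0634 -170.3578] go mm [0.7603 0.102  2.0185] deg [-0.0138  0.0634 -0.0578]
0.06390728764950253 0.0 [-0.2125  0.1858 -0.4503]
```

>>> send_rows:
  increments:
    - [[0,0,1],[0,0,0],0.4]
    - [[0,-1,2],[0,0,0],0.33]
    - [[0,-2.5,2],[0,0,0],0.26]
    - [[0,-4,2],[0,0,0],0.18]
    - [[0,-6,2],[0,0,0],0.1]
    - [[0,-8,2],[0,0,0],0.02]
    - [[0,-9,2],[0,0,0],-0.01]
    - [[0,-9,2],[0,0,0],-0.01]
    - [[0,-9,2],[0,0,0],-0.01]

```text
clock: 11.7
position: [0.4763, -0.0696, -0.0]
tool_rot: [3.141, -0.0, -2.972]
force: [-6.0, 7.2, 19.5]
grip_width: 0.0426
finger_force: 19.2
```

```bash
cat >> h.py <<'E'
def look(n):
    s=observe();print(s["clock"],s["position"],"w",s["grip_width"],"ff",s["finger_force"],s["force"])
    f=grab_frame("top");cv2.imwrite(f"pics/{n}.png",f)
    # sample clamp-frame lines along y in the jaw gap at height z, report dark/wood transitions
    g=cv2.cvtColor(f,cv2.COLOR_BGR2HSV);psi=np.radians(9.73);ex=np.array([np.cos(psi),np.sin(psi),0]);ey=np.array([-ex[1],ex[0],0])
    for lab,z,ch,xs in(("dark(V)",.036,2,(40,45,50)),("sat(S)",.04,1,(40,50,60,70))):
        prof=[]
        ys=np.arange(-.125,.03,.0005)
        for x in xs:
            P=[proj("top",ex*(.5175+x/1e3)+ey*y+np.array([0,0,z])) for y in ys];P=np.float32(P)
            prof.append(cv2.remap(g[...,ch],P[:,0][None],P[:,1][None],cv2.INTER_LINEAR)[0].astype(float))
        p=np.mean(prof,0);th={"dark(V)":75,"sat(S)":110}[lab]
        k=np.where(np.diff(np.sign(p-th)))[0];print(lab,[round(1e3*(ys[i]+.0005*(th-p[i])/(p[i+1]-p[i])),1) for i in k],p.min(),p.max())
E
python3 - <<'E'
from h import *
import h
look("l1")
# reference: initial frame
h.grab_frame=lambda n:cv2.imread("pics/top0.png");look("ref")
E
```

```text
11.7 [ 0.4763 -0.0696 -0.    ] w 0.04261482171860401 ff 19.17191158980131 [-6.0131  7.1691 19.4971]
dark(V) [np.float64(-104.9), np.float64(-31.7), np.float64(1.7)] 29.333333333333332 197.33333333333334
sat(S) [np.float64(-104.2), np.float64(-48.4)] 14.0 166.0
11.75 [ 0.4763 -0.0696 -0.    ] w 0.042811793761314 ff 19.176975712180138 [-6.2095  6.5516 18.8246]Traceback (most recent call last):
  File "<stdin>", line 5, in <module>
  File "h.py", line 31, in look
    P=[proj("top",ex*(.5175+x/1e3)+ey*y+np.array([0,0,z])) for y in ys];P=np.float32(P)
       ~~~~^^^^^^^^^^^^^^^^^^^^^^^^^^^^^^^^^^^^^^^^^^^^^^^
  File "h.py", line 16, in proj
    p=camera_params(n);f=192/np.tan(np.radians(p["fovy"]/2));q=p["extrinsics"][:3,:3]@P+p["extrinsics"][:3,3]
ValueError: time passes only in moves, steps and waits
```

The first stroke closed the jaw about 10 mm, from y −21.6 to −31.7. I'll rise a little while closing to cut the downward drag.

>>> send_rows:
  increments:
    - [[0,3,-2],[0,0,0],0.3]
    - [[0,8,-1],[0,0,0],0.62]
    - [[0,8,0],[0,0,0],0.62]
    - [[0,8,0],[0,0,0],0.62]

```text
clock: 12.15
position: [0.4751, -0.0626, -0.0009]
tool_rot: [-3.141, -0.0, -2.973]
force: [-0.3, 0.3, 0.6]
grip_width: 0.0694
finger_force: 0.0
```

>>> send_rows:
  increments:
    - [[0,0,0],[0,0,0],0.4]
    - [[0,-1,-0.5],[0,0,0],0.33]
    - [[0,-2.5,-1],[0,0,0],0.26]
    - [[0,-4,-1.5],[0,0,0],0.18]
    - [[0,-6,-2],[0,0,0],0.1]
    - [[0,-8,-2.5],[0,0,0],0.02]
    - [[0,-9,-3],[0,0,0],-0.01]
    - [[0,-9,-3],[0,0,0],-0.01]

```text
clock: 12.95
position: [0.4764, -0.0716, 0.0021]
tool_rot: [3.141, -0.001, -2.973]
force: [-1.1, 0.7, -3.0]
grip_width: 0.0429
finger_force: 16.6
```

```bash
python3 - <<'E'
from h import *
look("l2")
E
```

```text
12.95 [ 0.4764 -0.0716  0.0021] w 0.042881833669897236 ff 16.579845026135445 [-1.08    0.7164 -3.0235]
dark(V) [np.float64(-108.2), np.float64(-44.8), np.float64(-10.9)] 26.0 195.66666666666666
sat(S) [np.float64(-102.3), np.float64(-47.1)] 17.5 165.25
```

>>> send_rows:
  increments:
    - [[0,3,1],[0,0,0],0.3]
    - [[0,9,2],[0,0,0],0.62]
    - [[0,9,3],[0,0,0],0.62]
    - [[0,9,3],[0,0,0],0.62]

```text
clock: 13.4
position: [0.4752, -0.0625, -0.0008]
tool_rot: [-3.141, -0.0, -2.973]
force: [0.1, -0.2, -0.2]
grip_width: 0.0693
finger_force: 0.0
```

>>> send_rows:
  increments:
    - [[0,0,0],[0,0,0],0.4]
    - [[0,0,-0.5],[0,0,0],0.33]
    - [[0,-1,-1],[0,0,0],0.26]
    - [[0,-2,-1.5],[0,0,0],0.18]
    - [[0,-3,-2],[0,0,0],0.12]
    - [[0,-4,-2],[0,0,0],0.07]
    - [[0,-5,-2.5],[0,0,0],0.03]
    - [[0,-5,-2.5],[0,0,0],0.03]

```text
clock: 14.2
position: [0.4758, -0.0678, 0.0022]
tool_rot: [3.142, -0.0, -2.974]
force: [-4.4, 0.9, 10.3]
grip_width: 0.044
finger_force: 12.9
```

```bash
python3 - <<'E'
from h import *
look("l3")
E
```

```text
14.2 [ 0.4758 -0.0678  0.0022] w 0.04400437679027952 ff 12.94116187706095 [-4.4416  0.9242 10.3147]
dark(V) [np.float64(-111.0), np.float64(-53.0), np.float64(-20.4)] 24.666666666666668 197.66666666666666
sat(S) [np.float64(-112.0), np.float64(-55.3)] 15.0 165.75
```

>>> send_rows:
  increments:
    - [[0,0,0],[0,0,0],0.01]
    - [[0,0,0],[0,0,0],0.0]
    - [[0,0,0],[0,0,0],0.0]

```text
clock: 14.55
position: [0.4758, -0.0683, 0.0022]
tool_rot: [-3.141, -0.0, -2.974]
force: [-5.2, -3.5, 12.3]
grip_width: 0.0431
finger_force: 15.0
```

>>> send_rows:
  increments:
    - [[0,3,1],[0,0,0],0.3]
    - [[0,5,2],[0,0,0],0.62]
    - [[0,5,3],[0,0,0],0.62]
    - [[0,5,3],[0,0,0],0.62]

```text
clock: 14.95
position: [0.4751, -0.0627, -0.0014]
tool_rot: [-3.142, -0.0, -2.973]
force: [-0.4, -0.4, 1.0]
grip_width: 0.0692
finger_force: 0.0
```

```bash
python3 - <<'E'
from h import *
look("l4")
a=cv2.imread("pics/l2.png")[180:255,235:335];b=cv2.imread("pics/l4.png")[180:255,235:335]
cv2.imwrite("pics/cmp.png",np.vstack([cv2.resize(i,(400,300),interpolation=cv2.INTER_CUBIC) for i in(a,b)]))
E
```

```text
14.95 [ 0.4751 -0.0627 -0.0014] w 0.0691704409610106 ff 0.0 [-0.4262 -0.4364  1.015 ]
dark(V) [np.float64(-112.9), np.float64(-55.0), np.float64(-21.6)] 29.0 195.33333333333334
sat(S) [np.float64(-112.7), np.float64(-56.2)] 14.25 165.0
```

View pics/cmp.png

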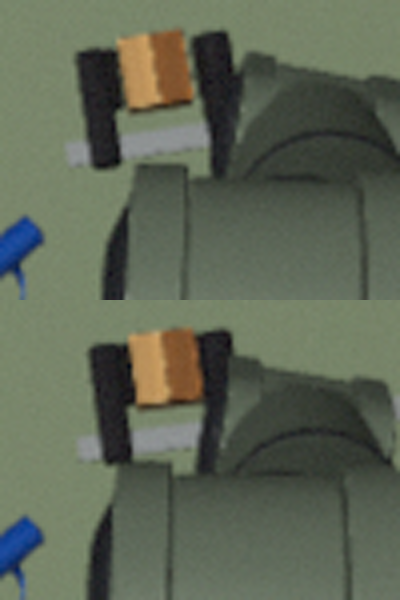

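Lower crop: the block at (165,368) now sits between the far jaw pad at (128,365) and the near jaw at (213,360), about at contact. I meter from here.

>>> send_rows:
  increments:
    - [[0,0,0],[0,0,0],0.5]
    - [[0,0,-0.5],[0,0,0],0.4]
    - [[0,0,-0.5],[0,0,0],0.35]
    - [[0,0,-0.5],[0,0,0],0.35]
  newtons: 30

```text
clock: 15.4
position: [0.4751, -0.0632, -0.0004]
tool_rot: [-3.141, -0.0, -2.974]
force: [-2.7, -2.5, 8.8]
grip_width: 0.0582
finger_force: 10.6
```

>>> send_rows:
  increments:
    - [[0,-0.5,-0.2],[0,0,0],0.3]
    - [[0,-0.5,-0.2],[0,0,0],0.3]

```text
clock: 15.6
position: [0.4751, -0.0639, -0.0001]
tool_rot: [-3.141, -0.0, -2.974]
force: [-3.6, -2.9, 10.2]
grip_width: 0.0557
finger_force: 12.0
```

>>> send_rows:
  increments:
    - [[0,-0.5,-0.2],[0,0,0],0.25]
    - [[0,-0.5,-0.2],[0,0,0],0.25]

```text
clock: 15.8
position: [0.4752, -0.0644, 0.0001]
tool_rot: [-3.141, -0.0, -2.974]
force: [-4.1, -4.1, 12.8]
grip_width: 0.0536
finger_force: 14.2
```

```bash
python3 - <<'E'
from h import *
look("l5")
E
```

```text
15.8 [ 0.4752 -0.0644  0.0001] w 0.053641859736775745 ff 14.213361663278192 [-4.0904 -4.0724 12.8015]
dark(V) [np.float64(-112.8), np.float64(-54.8), np.float64(-23.7)] 29.333333333333332 196.33333333333334
sat(S) [np.float64(-112.8), np.float64(-56.2)] 15.5 165.25
```

>>> send_rows:
  increments:
    - [[0,-0.5,-0.2],[0,0,0],0.2]
    - [[0,-0.5,-0.2],[0,0,0],0.2]

```text
clock: 16.05
position: [0.4753, -0.0651, 0.0004]
tool_rot: [-3.141, 0.0, -2.975]
force: [-4.9, -5.4, 15.0]
grip_width: 0.0513
finger_force: 16.3
```

>>> send_rows:
  increments:
    - [[0,-0.5,-0.2],[0,0,0],0.15]
    - [[0,-0.5,-0.2],[0,0,0],0.15]

```text
clock: 16.25
position: [0.4753, -0.0657, 0.0006]
tool_rot: [-3.141, -0.0, -2.975]
force: [-4.9, -5.9, 15.9]
grip_width: 0.0495
finger_force: 19.0
```

```bash
python3 - <<'E'
from h import *
look("l6")
E
```

```text
16.25 [ 0.4753 -0.0657  0.0006] w 0.04949010035537511 ff 19.025002769194543 [-4.8623 -5.8995 15.9131]
dark(V) [np.float64(-112.9), np.float64(-54.8), np.float64(-25.1)] 28.666666666666668 196.33333333333334
sat(S) [np.float64(-113.0), np.float64(-113.0), np.float64(-56.6)] 20.5 166.75
```

>>> send_rows:
  increments:
    - [[0,-0.5,-0.2],[0,0,0],0.12]
    - [[0,-0.5,-0.2],[0,0,0],0.1]
    - [[0,-0.5,-0.2],[0,0,0],0.1]

```text
clock: 16.6
position: [0.4754, -0.0665, 0.0009]
tool_rot: [-3.14, -0.0, -2.975]
force: [-6.2, -7.6, 19.5]
grip_width: 0.0476
finger_force: 23.9
```

```bash
python3 - <<'E'
from h import *
for i in range(3): look("l7%d"%i)
E
```

```text
16.6 [ 0.4754 -0.0665  0.0009] w 0.04756138616939985 ff 23.881497415713966 [-6.175  -7.5871 19.5349]
dark(V) [np.float64(-112.9), np.float64(-54.6), np.float64(-26.0)] 29.666666666666668 196.66666666666666
sat(S) [np.float64(-113.0), np.float64(-56.2)] 17.0 166.5
16.65 [ 0.4754 -0.0665  0.0009] w 0.04752798849392892 ff 23.882287097512744 [-5.7473 -7.1244 19.1606]
dark(V) [np.float64(-112.8), np.float64(-54.7), np.float64(-26.1)] 28.0 195.66666666666666
sat(S) [np.float64(-112.8), np.float64(-56.4)] 15.5 166.25
16.7 [ 0.4754 -0.0665  0.0009] w 0.04733869770331919 ff 23.884851036127657 [-5.3745 -7.4007 19.4444]
dark(V) [np.float64(-113.0), np.float64(-54.7), np.float64(-26.1)] 29.0 196.0
sat(S) [np.float64(-113.0), np.float64(-56.4)] 20.75 166.0
```

```bash
python3 - <<'E'
from h import *
cv2.imwrite("pics/fin.png",cv2.resize(grab_frame("side")[120:384,120:472],(800,600)))
E
```

```text
(no output)
```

View pics/fin.png

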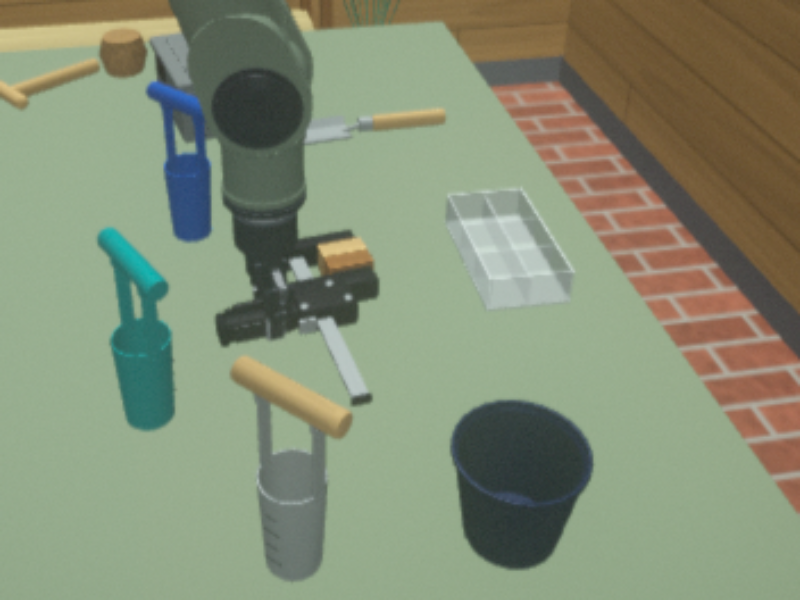

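The planter stands upright with its rim at (293,570). The clamp lies flat with the block gripped at (345,257), and everything else is in place. Handing in.

```bash
python3 -c "
from workcell import *
print(job_done())"
```

```text
the job is handed in; nothing more can be done
None
```

I handed the job in at about 17 s of the 54 s: the planter stands upright on bare bench about 34 cm from the clamp's grip, and the clamp lies flat with the trigger held squeezed and the pad bedded roughly 3 mm on the block (2.8–3.6 mm by grip force and camera, not measured directly).

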